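Push a salvaged power module through the gate posts of a test dock

TASK

On the recycling bench, push the metal power module along the bench, through the narrow gap between the two steel gate posts, until its terminal end is fully home and square against the contact face of the grey test dock. Only push it with the fingers: do not pinch it, tip it or lift it off the bench. Leave the other things on the bench where they are.

Things in the scene. Friction and masses are not known exactly. Their poses are not given: they have to be found in the camera images.
- module: Loose aluminium power module lying flat: 110 long (own x) x 70 wide (own y) x 36 high, 0.3 to 0.6 kg, edges rounded 3 mm. Origin: centre of underside; z up. +x end: four brass terminals on a black strip; round black fan grille on top nearer the -x end. Starts on the open side of the gate, +x end roughly towards it (up to 25 degrees askew), up to 40 mm beside the dock's centre line.
- module_front (a point): The middle of the module's terminal end face (55 mm from its origin along own +x, 18 mm up).
- dock: Test dock, fixed: grey box 85 deep (own x) x 160 wide (own y) x 75 high, with two gate posts before it. Origin: bench height, middle of the box's flat front, which is the contact face (own x = 0). Own +x points into the box, the pushing direction; z up; own y = 0 is the centre line. Module home: its origin at own x = -55, y = 0, turned like the dock, wholly past the posts.
- gate_mid (a point): Middle of the gap, at bench height, dock's own x = -145, y = 0, axes as the dock's. The posts, are upright dark steel cylinders, 25 diameter, 50 high, axes 49.5 either side along y: clear gap 74. A foot plate 5 high spans 25 either way in x and 50 to 95 out from the middle on each side; flat strips 4 high tie the feet to the box. Bench is bare in the gap and on to the contact face.
- capacitor: Bystander: upright black round capacitor, 40 diameter, 69 high with its two brass studs, loose. Origin at the centre of its underside.
- relay: Bystander: upright white and grey relay, 45 x 50, 64 high, loose. Origin at the centre of its underside.
- screwdriver: Bystander: screwdriver lying on the bench, about 200 long, loose. Origin near the middle of its length.
Things that resemble listed ones, but are neither listed nor needed, are in the scene too. There is more than one size of the module; the job needs the middle-sized.

How it is judged (in metres and radians):
On the way:
1. the module slides through the gap: its middle passes between the two posts (x of module in the frame of dock between -0.18 and -0.1 m and y of module in the frame of dock between -0.02 and 0.02 m and height (world z) of module below 0.006 m and x of module_front in the frame of dock above -0.14 m), for 0.1 s.
At the end, for the whole second after the job is handed in: The module lies flat and at rest past the posts, terminal end within 4 mm of the contact face, within 10 mm of the dock's centre line and within 0.06 rad of square, nothing else disturbed (x of module_front in the frame of dock above -0.004 m and y of module in the frame of dock between -0.01 and 0.01 m and angle between the x axis of module and the x axis of dock, either way round below 0.06 rad and height (world z) of module below 0.004 m and angle between module's own z axis and vertical below 0.05 rad and linear speed of module below 0.01 m/s); the robot touches nothing.
It fails at once if the module is lifted off the bench (over 8 mm) or tipped (over 0.2 rad) (height (world z) of module above 0.008 m or angle between module's own z axis and vertical above 0.2 rad).
It fails at once if the module is taken between the fingers (the grasp point is inside its outline, fingers either side) (x of the grasp point in the frame of module between -0.05 and 0.05 m and y of the grasp point in the frame of module between -0.03 and 0.03 m and z of the grasp point in the frame of module below 0.048 m).
It fails at once if a bystander is moved more than 20 mm (distance of any of capacitor, relay, screwdriver from where it was at the start of the episode above 0.02 m).
It also fails if it takes over 72 s, if anything falls off the work surface, if the arm or the gripper's body presses on something with over 40 N, if the wrist force passes 120 N, or if a joint passes its speed limit or range.

ROBOT

A 7-joint arm with a two-finger parallel gripper is mounted at the origin on the work surface. World frame = base frame: x ahead of the robot, y to its left, z up, the work surface at z = 0. Lengths are in mm, angles in rad, forces in N, time in s.
With the tool pointing down it reaches from about 425 to 925 mm from the base axis. Payload 6.8 kg.
Tool frame: the origin (TCP) lies between the finger pads; the fingertips stand env.tip_reach ahead of it and the grasp point (between the pads) lies 6 mm ahead of it (env.tip_reach is the distance from the TCP to the fingertips, in mm); z points along the fingers, y is the direction in which the jaws open and shut (so a half turn about z gives the same grasp; the last joint's range is limited). The gripper opens to 88 mm and grips with 3 to 60 N. Pads are 20 mm wide; open, the fingers measure 115 mm over their backs; the gripper's body (75 mm by 178 mm) begins 61 mm behind the grasp point.
Start: joints at [1.163, 0.477, 0.022, 1.555, -0.011, 1.109, -0.083], TCP at [199.356, -644.906, 247.664] pointing down, gripper open.
Joint ranges: [-2.96, 2.96], [-0.34, 2.1], [-1.41, 1.46], [0.24, 2.44], [-1.37, 4.51], [0.17, 1.92], [-2.96, 2.96]. Speed limits (rad/s): [2.39, 2.39, 3.14, 3.14, 3.14, 3.14, 3.14].

INTERFACE

Orientations are given as a unit quaternion [x, y, z, w].
In Python, from bench import env gives the robot as it stands.
- The arm moves only by the tool arm_command, never from a script. Its argument "moves" is a list of rows, each an object with "offset": the shift along the tool's x, y, z in m, a list of three; "delta_rot": the turn, a rotation vector about the tool's x, y, z in degrees, a list of three. In form: [{"offset": [tx, ty, tz], "delta_rot": [wx, wy, wz]}, ...]. A call has 1 to 12 rows; each row is the pose to reach, as a shift and turn from the pose commanded when the call began, along the tool's axes at that moment; what a row does not reach only later rows make up. A row lasts 1/8 s, in which the tool goes at most 62.5 mm and 10.7 degrees, less where a joint would pass 70% of its speed; a pose out of reach is approached as far as the arm can. A call with a gripper value outside its range is refused whole. "grip" is the closure, from 0 (fully open) to 1 (shut), set as the call begins (left out, the last holds). The fingers move at their own pace and stop on an object; "grip_force" is the grip in N (left out, the last holds). Time passes only in rows, so rows that repeat a pose let the fingers close. It gives the time, the measured TCP pose, the force and the opening at its end, in the units of the state.
- env.read_state(): the state, without advancing time (a new reading comes with each control period).
- env.capture(name): name is "side" or "top"; returns the picture (420x560x3 uint8, red, green, blue); there is no depth.
- env.calibration(name): a dict with "K" (3x3 intrinsics, pixels), "R" (3x3) and "t" (3): a world point X has camera coordinates R X + t. Camera axes: x right, y down, z forward; pixel columns grow to the right and rows downward; lengths in mm; the calibration is good to about 2 mm. A picture is of the moment at which its call begins. calibration takes no time and is no camera call.
- env.finish_job(): hands the job in, once; it reports no verdict.
Trained networks look in the newest picture that a camera, given by its name, has taken for a name from the list of things; names that differ only in an ending like _2 or _b are one class to them, and where a whole thing is asked for, a point or a joint stands for the part that bears it (a point fixed in the world has none). Each returns a list of dicts, best first, with "p" (0 to 1); they miss things now and then, are a little off and sometimes report something else, mostly with a low value. They report only what shows in the picture. A call takes as long as a camera call. They do not tell look-alikes from the thing itself.
- env.regions_of(thing, camera): "region" (420x560 bool, what is visible of it) and "at" ([column, row] in pixels, amid what is visible of it).
The state is a dict: "time_s": time; "joint_positions": joint angles; "joint_vel": joint speeds; "effort": joint torques, N m; "tcp_pos": TCP position; "tool_rot": TCP orientation; "ft_force": force on the tool from outside, world axes, zero at the start; "moment": the same for the moment, N m; "opening": finger opening in mm.
Only numpy, scipy, OpenCV 4.12 (cv2) and the standard library are available. Lean on these libraries where they do the work, as an engineer would, in place of code of your own. Each camera call takes 0.05 s, during which the arm holds its last target.

## Working session

There is one attempt and no reset: what is moved stays moved. The work goes in short steps, Python scripts to look and compute and a tool call to move; the robot and the scene stay as the last step left them, time stands still between calls to the robot, and variables do not carry over. Pictures are saved under pics/ and viewed, and the job is handed in when it is done.

Besides the shell and the picture viewer there is one more tool, called after "Emit:" by a JSON object that holds its "api" and its "payload", one argument or row to a line. arm_command: Moves the arm, as the interface text tells. Its arguments: {"type":"object","properties":{"moves":{"type":"array","items":{"type":"object","properties":{"offset":{"type":"array","items":{"type":"number"}},"delta_rot":{"type":"array","items":{"type":"number"}}}}},"grip":{"type":"number"},"grip_force":{"type":"number"}},"required":["moves"]}

```bash
mkdir -p pics; ls; python3 - <<'E'
from bench import env
import cv2,numpy as np
for n in("side","top"):
    im=env.capture(n); cv2.imwrite(f"pics/{n}0.png",im[:,:,::-1]); c=env.calibration(n); print(n,c)
    for t in("module","dock","capacitor","relay","screwdriver"):
        for r in env.regions_of(t,n): print(t,round(r["p"],2),np.round(r["at"]),r["region"].sum())
print(env.read_state(),env.tip_reach)
E
```

```text
pics
side {'K': array([[415.36079458,   0.        , 277.7603133 ],
       [  0.        , 415.36079458, 206.17106085],
       [  0.        ,   0.        ,   1.        ]]), 'R': array([[-0.99752522, -0.06981459,  0.0083278 ],
       [-0.04334459,  0.51736816, -0.85466451],
       [ 0.05535951, -0.85291037, -0.51911388]]), 't': array([ 583.4681982 ,   17.04849674, 1018.91238214])}
module 0.87 [301. 238.] 1333
module 0.75 [360. 300.] 4748
module 0.42 [241. 181.] 342
dock 0.93 [299. 164.] 2740
capacitor 0.76 [244. 184.] 396
relay 0.96 [366. 173.] 539
screwdriver 0.56 [220. 235.] 488
top {'K': array([[507.4499567 ,   0.        , 276.76789025],
       [  0.        , 507.4499567 , 213.04642078],
       [  0.        ,   0.        ,   1.        ]]), 'R': array([[-0.01196804, -0.99988083, -0.00975181],
       [-0.99449498,  0.01291774, -0.10398489],
       [ 0.10409847,  0.00845363, -0.99453107]]), 't': array([ 116.14891816,  570.84078214, 1097.53512157])}
module 0.66 [203. 199.] 722
module 0.57 [165. 287.] 3061
dock 0.74 [406. 233.] 5266
dock 0.2 [252. 238.] 1602
capacitor 0.89 [349. 167.] 353
relay 0.86 [389. 319.] 595
screwdriver 0.57 [253. 160.] 621
{'time_s': 0.6, 'joint_positions': array([ 1.16285183,  0.47700977,  0.02239707,  1.55539204, -0.01148332,
        1.10927253, -0.08305419]), 'joint_vel': array([-0.00058158, -0.00026562,  0.00010483,  0.00192444,  0.00054509,
        0.0011804 ,  0.00042697]), 'effort': array([-1.14220871e-03, -5.82416582e+01,  1.53202526e+00, -2.72813648e+01,
       -5.43818541e-02,  1.00620635e-02,  5.93457503e-05]), 'tcp_pos': array([ 199.38885261, -644.90916011,  247.66066975]), 'tool_rot': array([9.88780093e-01, 1.49378466e-01, 5.27174722e-06, 2.28573994e-05]), 'ft_force': array([0.20050284, 0.38640535, 0.58976137]), 'moment': array([0.04490091, 0.04296945, 0.05581431]), 'opening': 87.69283155936378} 25.0
```

View pics/side0.png

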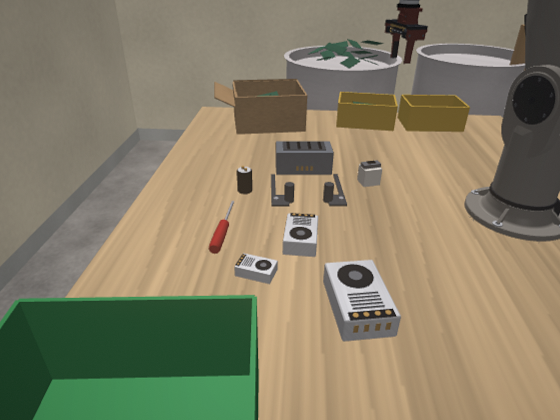

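View pics/top0.png

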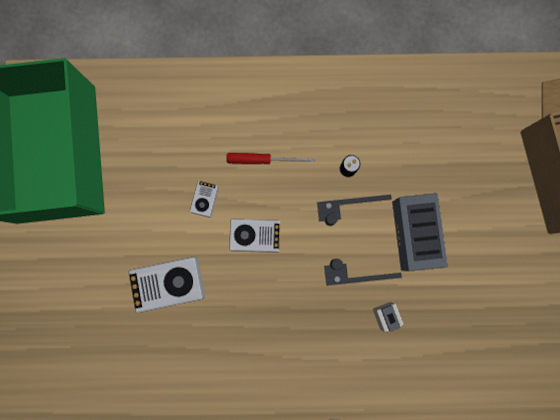

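Candidates for the module are the middle-sized one at top (255,236), the small one at (203,199) and the large one at (165,287). In the side view they are at (301,235), (256,267) and (360,297). I choose the middle-sized one at (255,236), whose terminals face the gate, and check it in a crop.

```bash
cat > h.py <<'E'
import numpy as np,cv2
from bench import env
def proj(n,P):
    c=env.calibration(n); P=np.atleast_2d(P).astype(float); q=P@c["R"].T+c["t"]; q=q@c["K"].T; return q[:,:2]/q[:,2:]
def unp(n,px,z):
    c=env.calibration(n); px=np.atleast_2d(px).astype(float)
    d=np.c_[px,np.ones(len(px))]@np.linalg.inv(c["K"]).T@c["R"]; C=-c["R"].T@c["t"]
    return C+d*((z-C[2])/d[:,2])[:,None]
E
python3 - <<'E'
import cv2
a=cv2.imread("pics/top0.png")[180:300,210:460]; cv2.imwrite("pics/c_top.png",cv2.resize(a,None,fx=3.2,fy=3.2,interpolation=cv2.INTER_CUBIC))
a=cv2.imread("pics/side0.png")[130:265,225:400]; cv2.imwrite("pics/c_side.png",cv2.resize(a,None,fx=4,fy=4,interpolation=cv2.INTER_CUBIC))
E
```

```text
(no output)
```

View pics/c_top.png

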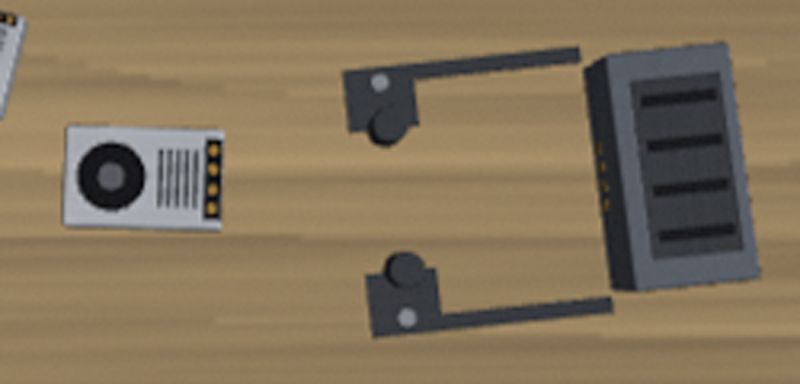

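View pics/c_side.png

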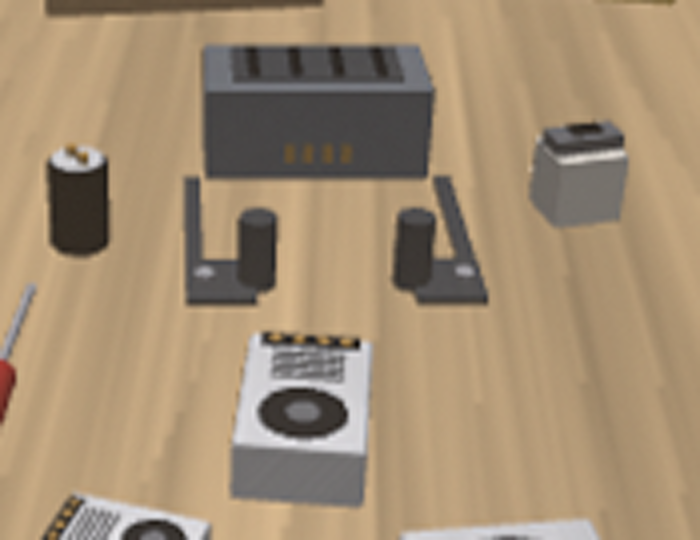

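```bash
cat > fit.py <<'E'
from h import *
from scipy.optimize import least_squares
def T(p,P):
    c,s=np.cos(p[2]),np.sin(p[2]); P=np.array(P,float)
    return np.c_[p[0]+c*P[:,0]-s*P[:,1],p[1]+s*P[:,0]+c*P[:,1],P[:,2]]
def fit(obs,p0):
    def r(p): return np.concatenate([ (proj(n,T(p,P))-px).ravel() for n,P,px in obs])
    s=least_squares(r,p0,loss="soft_l1",x_scale=[10,10,.1]); return s.x,r(s.x).reshape(-1,2)
E
python3 - <<'E'
from fit import *
ct=lambda a:(np.array(a,float)+.5)/3.2-.5+[210,180]
cs=lambda a:(np.array(a,float)+.5)/4-.5+[225,130]
D=[("top",[[0,80,75],[0,-80,75],[0,80,0],[0,-80,0],[-145,49.5,50],[-145,-49.5,50],[-170,95,5],[-120,-50,5],[-170,-95,5],[85,80,75],[85,-80,75]],ct([[607,57],[637,290],[585,66],[613,288],[389,123],[406,267],[344,72],[435,268],[373,337],[726,43],[759,277]])),
("side",[[0,80,75],[0,-80,75],[0,80,0],[0,-80,0],[-145,49.5,50],[-145,-49.5,50],[-170,95,5],[-170,-95,5]],cs([[203,90],[432,90],[207,177],[428,177],[258,217],[416,217],[187,299],[487,299]]))]
for d in(D,D[:1],D[1:]):
    p,r=fit(d,[550,-350,-1.5]); print("dock",np.round(p,4)); print(np.round(r,1).tolist())
M=[("top",[[-55,35,36],[55,35,36],[55,-35,36],[-55,-35,36],],ct([[67,125],[224,130],[222,231],[64,227]])),
("side",[[-55,35,36],[55,35,36],[55,-35,36],[-55,-35,36],[-55,35,0],[-55,-35,0]],cs([[235,444],[248,332],[372,341],[365,456],[231,496],[362,504]]))]
for d in(M,M[:1],M[1:]):
    p,r=fit(d,[500,0,-1.5]); print("mod",np.round(p,4)); print(np.round(r,1).tolist())
E
```

```text
dock [ 521.5899 -159.7273   -1.4794]
[[-0.6, -1.7], [-0.2, 0.5], [-1.3, 0.0], [-1.0, 0.8], [0.5, -0.0], [0.5, 0.4], [-0.6, -0.9], [0.3, -0.8], [-0.2, 0.1], [1.8, -1.4], [1.8, 0.3], [0.6, -1.2], [1.2, -1.2], [-0.6, 1.4], [0.2, 1.3], [0.0, 0.0], [0.2, -0.1], [-0.4, 0.3], [0.6, -0.0]]
dock [ 521.2204 -159.6565   -1.4798]
[[-0.6, -1.5], [-0.3, 0.6], [-1.3, 0.2], [-1.0, 1.0], [0.5, 0.1], [0.4, 0.5], [-0.6, -0.8], [0.3, -0.6], [-0.2, 0.2], [1.8, -1.2], [1.8, 0.5]]
dock [ 522.4901 -160.2401   -1.4757]
[[0.2, -1.2], [0.9, -1.4], [-0.9, 1.4], [-0.2, 1.1], [-0.1, -0.1], [0.1, -0.3], [-0.5, 0.2], [0.4, -0.2]]
mod [523.7366 157.5028  -1.6088]
[[0.0, -0.2], [0.7, -0.5], [0.5, -0.3], [-0.2, -0.3], [-0.9, 0.3], [0.6, -0.1], [0.4, -0.3], [0.8, -0.3], [-0.2, 1.2], [0.6, 1.7]]
mod [522.9997 158.1108  -1.6096]
[[-0.2, 0.1], [0.4, -0.2], [0.2, 0.1], [-0.5, -0.0]]
mod [524.4067 155.9502  -1.6044]
[[-1.1, -0.1], [0.2, -0.4], [0.0, -0.8], [0.6, -0.8], [-0.3, 0.8], [0.4, 1.2]]
```

```bash
cat > go.py <<'E'
from h import *
import sys
from scipy.spatial.transform import Rotation as R
DOCK=np.array([521.6,-159.7,-1.4794])
def d2w(x,y): c,s=np.cos(DOCK[2]),np.sin(DOCK[2]); return np.array([DOCK[0]+c*x-s*y,DOCK[1]+s*x+c*y])
def w2d(p):
    c,s=np.cos(DOCK[2]),np.sin(DOCK[2]); d=np.array(p[:2])-DOCK[:2]; return np.array([c*d[0]+s*d[1],-s*d[0]+c*d[1]])
def rel(xd,yd,tipz,yawd):
    "target: TCP dock x,y, tip height, tool-x angle in dock frame (deg)"
    s=env.read_state(); r=R.from_quat(s["tool_rot"])
    w=np.r_[d2w(xd,yd),tipz+env.tip_reach]
    off=r.inv().apply(w-s["tcp_pos"])/1000
    a=DOCK[2]+np.radians(yawd); tgt=R.from_matrix(np.array([[np.cos(a),np.sin(a),0],[np.sin(a),-np.cos(a),0],[0,0,-1]]).T)
    print("t",s["time_s"],"now dock",np.round(w2d(s["tcp_pos"]),1),"tipz",round(s["tcp_pos"][2]-25,1),"open",round(s["opening"],1),"F",np.round(s["ft_force"],1))
    print("offset",np.round(off,4),"rot",np.round(np.degrees((r.inv()*tgt).as_rotvec()),2))
if __name__=="__main__": rel(*map(float,sys.argv[1:5]))
E
python3 go.py -315.7 105 150 -90
```

```text
t 0.6 now dock [ 453.8 -365.2] tipz 222.7 open 87.7 F [0.2 0.4 0.6]
offset [ 0.6192 -0.6555  0.0726] rot [   0.      0.   -168.05]
```

Emit:
{"api": "arm_command", "payload": {
  "moves": [
    {"offset": [0.03, -0.03, 0], "delta_rot": [0, 0, -8]},
    {"offset": [0.065, -0.065, 0], "delta_rot": [0, 0, -18]},
    {"offset": [0.1, -0.105, 0], "delta_rot": [0, 0, -28]},
    {"offset": [0.14, -0.145, 0], "delta_rot": [0, 0, -38]},
    {"offset": [0.18, -0.185, 0], "delta_rot": [0, 0, -48]},
    {"offset": [0.22, -0.225, 0], "delta_rot": [0, 0, -58]},
    {"offset": [0.26, -0.265, 0], "delta_rot": [0, 0, -68]},
    {"offset": [0.3, -0.305, 0], "delta_rot": [0, 0, -78]},
    {"offset": [0.34, -0.345, 0], "delta_rot": [0, 0, -88]},
    {"offset": [0.38, -0.385, 0], "delta_rot": [0, 0, -98]},
    {"offset": [0.41, -0.42, 0], "delta_rot": [0, 0, -106]},
    {"offset": [0.43, -0.44, 0], "delta_rot": [0, 0, -112]}
  ],
  "grip": 0.15
}}

```text
time_s: 2.1
tcp_pos: [481.0, -95.5, 248.0]
tool_rot: [0.426, 0.905, 0.0, 0.0]
ft_force: [0.3, -0.7, -0.1]
opening: 74.3
```

```bash
python3 go.py -315.7 105 100 -90
```

```text
t 2.1 now dock [-67.7 -34.6] tipz 223.0 open 74.3 F [ 0.3 -0.7 -0.1]
offset [0.1263 0.255  0.1231] rot [ 1.000e-02  4.000e-02 -5.569e+01]
```

Emit:
{"api": "arm_command", "payload": {
  "moves": [
    {"offset": [0.015, 0.03, 0], "delta_rot": [0, 0, -7]},
    {"offset": [0.035, 0.07, 0], "delta_rot": [0, 0, -15]},
    {"offset": [0.055, 0.11, 0], "delta_rot": [0, 0, -24]},
    {"offset": [0.075, 0.15, 0], "delta_rot": [0, 0, -33]},
    {"offset": [0.095, 0.19, 0], "delta_rot": [0, 0, -42]},
    {"offset": [0.115, 0.23, 0], "delta_rot": [0, 0, -50]},
    {"offset": [0.126, 0.25, 0.02], "delta_rot": [0, 0, -55]},
    {"offset": [0.1263, 0.255, 0.05], "delta_rot": [0, 0, -55.7]},
    {"offset": [0.1263, 0.255, 0.09], "delta_rot": [0, 0, -55.7]},
    {"offset": [0.1263, 0.255, 0.123], "delta_rot": [0, 0, -55.7]},
    {"offset": [0.1263, 0.255, 0.123], "delta_rot": [0, 0, -55.7]}
  ]
}}

```text
time_s: 3.48
tcp_pos: [596.9, 159.6, 121.9]
tool_rot: [-0.042, 0.999, -0.001, -0.003]
ft_force: [-0.7, 0.0, 0.5]
opening: 74.6
```

```bash
python3 go.py -315.7 105 8 -90; python3 - <<'E'
from h import *
for n in("side","top"): cv2.imwrite(f"pics/{n}1.png",env.capture(n)[:,:,::-1])
E
```

```text
t 3.475 now dock [-311.1  104.2] tipz 96.9 open 74.6 F [-0.7  0.   0.5]
offset [-0.0013  0.0048  0.0889] rot [-0.11 -0.3  -0.4 ]
```

View pics/side1.png

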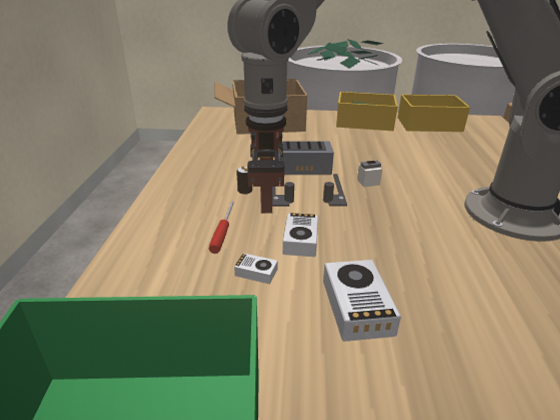

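View pics/top1.png

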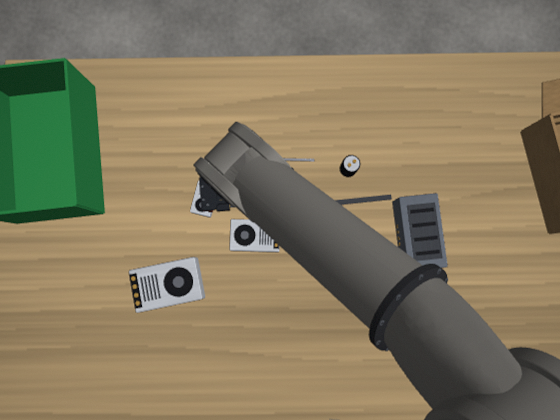

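Side view: the gripper stands over free bench beside the module's far side (side px 266,200), clear of the screwdriver and the small module. I'll descend and push sideways.

Emit:
{"api": "arm_command", "payload": {
  "moves": [
    {"offset": [-0.001, 0.005, 0.02], "delta_rot": [0, 0, -0.4]},
    {"offset": [-0.001, 0.005, 0.045], "delta_rot": [0, 0, -0.4]},
    {"offset": [-0.001, 0.005, 0.07], "delta_rot": [0, 0, -0.4]},
    {"offset": [-0.001, 0.005, 0.087], "delta_rot": [0, 0, -0.4]},
    {"offset": [-0.001, 0.005, 0.089], "delta_rot": [0, 0, -0.4]},
    {"offset": [-0.001, 0.005, 0.089], "delta_rot": [0, 0, -0.4]}
  ]
}}

```text
time_s: 4.32
tcp_pos: [599.1, 166.9, 36.2]
tool_rot: [-0.046, 0.999, 0.0, 0.0]
ft_force: [0.8, 0.6, 0.8]
opening: 74.2
```

```bash
python3 go.py -315.7 48 8 -90
```

```text
t 4.325 now dock [-318.2  107. ] tipz 11.2 open 74.2 F [0.8 0.6 0.8]
offset [ 0.059  -0.0024  0.0032] rot [0.02 0.05 0.05]
```

Emit:
{"api": "arm_command", "payload": {
  "moves": [
    {"offset": [0.006, -0.0015, 0.002], "delta_rot": [0, 0, 0]},
    {"offset": [0.012, -0.002, 0.003], "delta_rot": [0, 0, 0]},
    {"offset": [0.018, -0.002, 0.003], "delta_rot": [0, 0, 0]},
    {"offset": [0.023, -0.002, 0.003], "delta_rot": [0, 0, 0]},
    {"offset": [0.028, -0.002, 0.003], "delta_rot": [0, 0, 0]},
    {"offset": [0.033, -0.002, 0.003], "delta_rot": [0, 0, 0]},
    {"offset": [0.038, -0.002, 0.003], "delta_rot": [0, 0, 0]},
    {"offset": [0.043, -0.002, 0.003], "delta_rot": [0, 0, 0]},
    {"offset": [0.048, -0.002, 0.003], "delta_rot": [0, 0, 0]},
    {"offset": [0.052, -0.002, 0.003], "delta_rot": [0, 0, 0]},
    {"offset": [0.054, -0.002, 0.003], "delta_rot": [0, 0, 0]},
    {"offset": [0.055, -0.002, 0.003], "delta_rot": [0, 0, 0]}
  ]
}}

```text
time_s: 5.82
tcp_pos: [544.4, 159.4, 32.8]
tool_rot: [-0.046, 0.999, 0.0, 0.0]
ft_force: [3.0, 0.5, 3.6]
opening: 74.8
```

```bash
python3 go.py -315.7 45 8 -90; python3 - <<'E'
from h import *
for n in("side","top"): 
    a=env.capture(n); cv2.imwrite(f"pics/{n}2.png",a[:,:,::-1])
a=cv2.imread("pics/side2.png")[130:265,225:400]; cv2.imwrite("pics/c_side2.png",cv2.resize(a,None,fx=4,fy=4,interpolation=cv2.INTER_CUBIC))
E
```

```text
t 5.825 now dock [-315.7   51.9] tipz 7.8 open 74.8 F [3.  0.5 3.6]
offset [ 0.0069 -0.     -0.0002] rot [-0.    0.04  0.04]
```

View pics/c_side2.png

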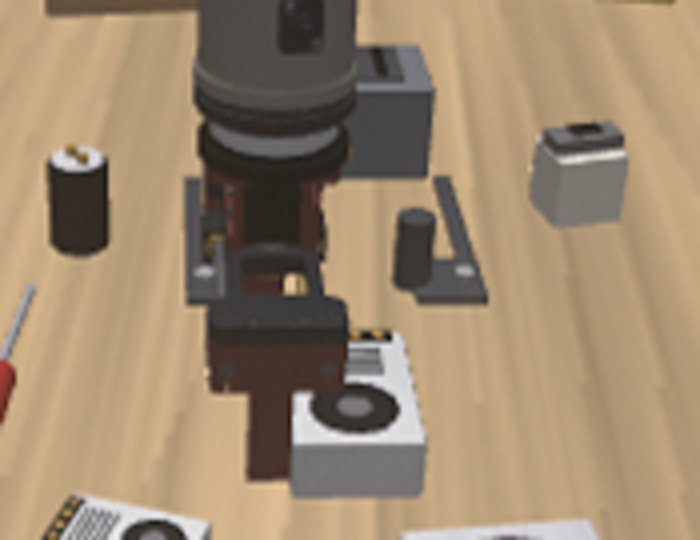

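View pics/top2.png

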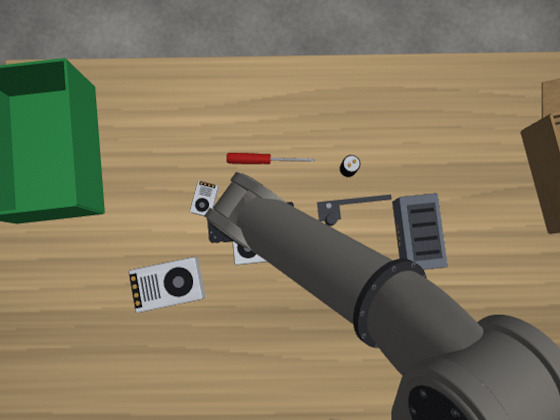

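```bash
python3 - <<'E'
from fit import *
from go import w2d,DOCK
cs=lambda a:(np.array(a,float)+.5)/4-.5+[225,130]
M=[("side",[[55,-35,36],[-55,-35,36],[-55,35,0],[-55,-35,0]],cs([[404,333],[425,446],[291,494],[421,497]]))]
p,r=fit(M,[500,160,-1.5]); print(np.round(p,3),w2d(p),p[2]-DOCK[2]); print(np.round(r,1).tolist())
E
```

```text
[499.706 148.65   -1.501] [-309.0611075     6.34015775] -0.0218369150815676
[[0.3, -0.9], [0.3, -0.8], [-0.8, 0.9], [0.0, 0.4]]
```

Emit:
{"api": "arm_command", "payload": {
  "moves": [
    {"offset": [0.003, 0, 0], "delta_rot": [0, 0, 0]},
    {"offset": [0.006, 0, 0], "delta_rot": [0, 0, 0]},
    {"offset": [0.007, 0, 0], "delta_rot": [0, 0, 0]},
    {"offset": [0.007, 0, 0], "delta_rot": [0, 0, 0]},
    {"offset": [0.007, 0, 0], "delta_rot": [0, 0, 0]},
    {"offset": [0.004, 0, 0], "delta_rot": [0, 0, 0]},
    {"offset": [-0.01, 0, 0], "delta_rot": [0, 0, 0]},
    {"offset": [-0.025, 0, 0], "delta_rot": [0, 0, 0]},
    {"offset": [-0.03, 0, -0.03], "delta_rot": [0, 0, 0]},
    {"offset": [-0.03, 0, -0.07], "delta_rot": [0, 0, 0]},
    {"offset": [-0.03, 0, -0.11], "delta_rot": [0, 0, 0]},
    {"offset": [-0.03, 0, -0.13], "delta_rot": [0, 0, 0]}
  ]
}}

```text
time_s: 7.42
tcp_pos: [575.4, 162.7, 164.7]
tool_rot: [-0.046, 0.999, 0.001, 0.001]
ft_force: [0.2, -0.5, 0.2]
opening: 74.8
```

```bash
python3 go.py -412 0 130 180
```

```text
t 7.425 now dock [-316.1   83. ] tipz 139.7 open 74.8 F [ 0.2 -0.5  0.2]
offset [0.083  0.0959 0.0096] rot [1.500e-01 7.000e-02 9.001e+01]
```

Emit:
{"api": "arm_command", "payload": {
  "moves": [
    {"offset": [0.0, 0.01, 0], "delta_rot": [0, 0, 10]},
    {"offset": [0.0, 0.03, 0], "delta_rot": [0, 0, 20]},
    {"offset": [0.0, 0.05, 0], "delta_rot": [0, 0, 30]},
    {"offset": [0.01, 0.07, 0], "delta_rot": [0, 0, 40]},
    {"offset": [0.02, 0.09, 0], "delta_rot": [0, 0, 50]},
    {"offset": [0.04, 0.096, 0], "delta_rot": [0, 0, 60]},
    {"offset": [0.06, 0.096, 0], "delta_rot": [0, 0, 70]},
    {"offset": [0.075, 0.096, 0], "delta_rot": [0, 0, 80]},
    {"offset": [0.083, 0.096, 0], "delta_rot": [0, 0, 87]},
    {"offset": [0.083, 0.096, 0], "delta_rot": [0, 0, 90]},
    {"offset": [0.083, 0.096, 0], "delta_rot": [0, 0, 90]},
    {"offset": [0.083, 0.096, 0], "delta_rot": [0, 0, 90]}
  ],
  "grip": 0.64
}}

```text
time_s: 8.93
tcp_pos: [482.6, 250.1, 162.3]
tool_rot: [0.673, 0.739, -0.0, -0.0]
ft_force: [1.1, -0.7, 0.7]
opening: 31.8
```

```bash
python3 go.py -412 0 8 180; python3 - <<'E'
from h import *
for n in("side","top"): 
    a=env.capture(n); cv2.imwrite(f"pics/{n}3.png",a[:,:,::-1])
a=cv2.imread("pics/side3.png")[130:265,225:400]; cv2.imwrite("pics/c_side3.png",cv2.resize(a,None,fx=4,fy=4,interpolation=cv2.INTER_CUBIC))
a=cv2.imread("pics/top3.png")[180:300,210:460]; cv2.imwrite("pics/c_top3.png",cv2.resize(a,None,fx=3.2,fy=3.2,interpolation=cv2.INTER_CUBIC))
print(unp("top",[[203,258],[201,263],[202,298]],45))
E
```

```text
t 8.925 now dock [-411.7   -1.4] tipz 137.3 open 31.8 F [ 1.1 -0.7  0.7]
offset [0.0004 0.0015 0.1293] rot [-0.03  0.01  0.09]
[[474.42828076 270.61891802  45.        ]
 [463.64919987 274.93931681  45.        ]
 [388.41616245 272.50812944  45.        ]]
```

View pics/c_side3.png

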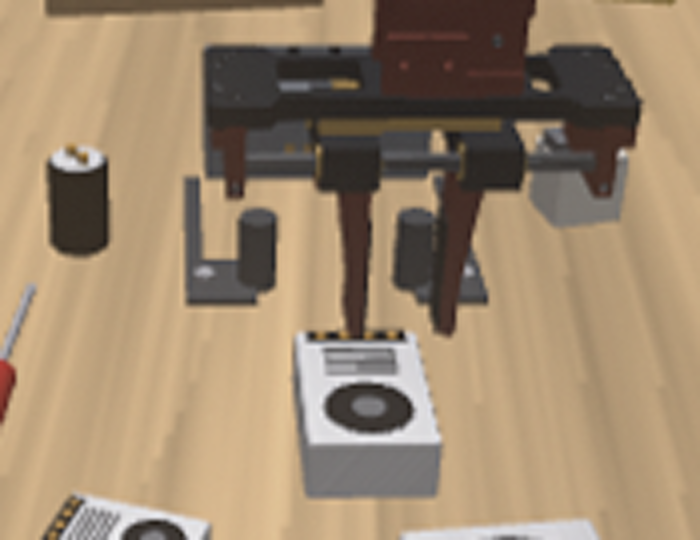

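View pics/top3.png

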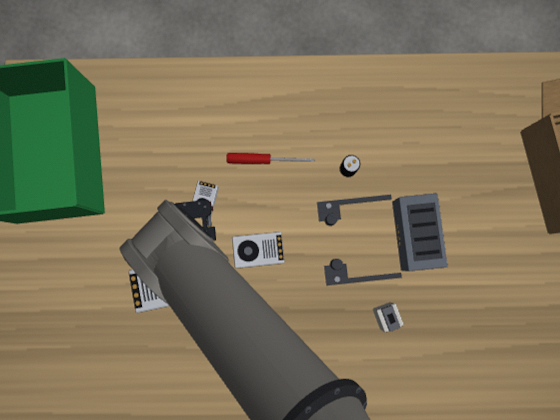

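Both views show the module now nearly aligned with the gate (top 259,250; side crop 370,410). I'll fit it in both views.

View pics/c_top3.png

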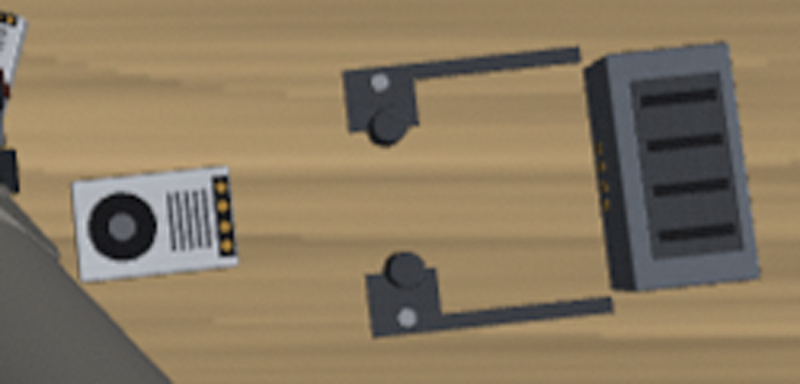

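```bash
python3 - <<'E'
from fit import *
from go import w2d,DOCK
ct=lambda a:(np.array(a,float)+.5)/3.2-.5+[210,180]
cs=lambda a:(np.array(a,float)+.5)/4-.5+[225,130]
M=[("top",[[-55,35,36],[55,35,36],[55,-35,36],[-55,-35,36],],ct([[72,182],[228,167],[239,264],[81,283]])),
("side",[[-55,35,36],[55,35,36],[55,-35,36],[-55,-35,36],[-55,35,0],[-55,-35,0]],cs([[305,442],[294,333],[413,331],[442,445],[307,495],[437,495]]))]
for d in(M,M[:1],M[1:]):
    p,r=fit(d,[500,150,-1.5]); print("mod",np.round(p,4),w2d(p),p[2]-DOCK[2]); print(np.round(r,1).tolist())
E
```

```text
mod [492.2661 150.1531  -1.4769] [-311.23711375   -0.93141463] 0.0024716398469863954
[[-0.2, -0.5], [0.7, -1.1], [0.7, 0.4], [0.1, -0.2], [0.6, 0.9], [-0.2, -0.4], [0.7, -0.1], [0.3, -0.1], [-0.6, 1.5], [0.2, 1.3]]
mod [491.5182 150.9565  -1.4758] [-312.10544539   -1.60293115] 0.0036028241868906186
[[-0.5, -0.1], [0.4, -0.8], [0.4, 0.7], [-0.2, 0.1]]
mod [492.6529 148.0916  -1.4769] [-309.14889674   -0.73441585] 0.0024602375863447268
[[0.4, 0.3], [-0.3, -0.9], [0.5, -0.6], [0.1, -0.7], [-0.7, 0.9], [-0.0, 0.7]]
```

Emit:
{"api": "arm_command", "payload": {
  "moves": [
    {"offset": [-0.012, 0.0005, 0.0], "delta_rot": [0, 0, 0]},
    {"offset": [-0.012, 0.0005, 0.03], "delta_rot": [0, 0, 0]},
    {"offset": [-0.012, 0.0005, 0.06], "delta_rot": [0, 0, 0]},
    {"offset": [-0.012, 0.0005, 0.09], "delta_rot": [0, 0, 0]},
    {"offset": [-0.012, 0.0005, 0.115], "delta_rot": [0, 0, 0]},
    {"offset": [-0.012, 0.0005, 0.127], "delta_rot": [0, 0, 0]},
    {"offset": [-0.012, 0.0005, 0.129], "delta_rot": [0, 0, 0]},
    {"offset": [-0.012, 0.0005, 0.129], "delta_rot": [0, 0, 0]},
    {"offset": [-0.012, 0.0005, 0.129], "delta_rot": [0, 0, 0]}
  ]
}}

```text
time_s: 10.15
tcp_pos: [484.7, 238.6, 34.5]
tool_rot: [0.674, 0.739, 0.001, 0.0]
ft_force: [-0.3, 0.6, 0.1]
opening: 31.5
```

```bash
python3 go.py -300 -0.5 8 180
```

```text
t 10.15 now dock [-400.    -0.4] tipz 9.5 open 31.5 F [-0.3  0.6  0.1]
offset [-0.1    -0.0002  0.0015] rot [ 0.09 -0.03  0.04]
```

Emit:
{"api": "arm_command", "payload": {
  "moves": [
    {"offset": [-0.01, 0, 0.001], "delta_rot": [0, 0, 0]},
    {"offset": [-0.02, 0, 0.001], "delta_rot": [0, 0, 0]},
    {"offset": [-0.028, 0, 0.001], "delta_rot": [0, 0, 0]},
    {"offset": [-0.037, 0.0001, 0.001], "delta_rot": [0, 0, 0]},
    {"offset": [-0.046, 0.0002, 0.001], "delta_rot": [0, 0, 0]},
    {"offset": [-0.056, 0.0003, 0.001], "delta_rot": [0, 0, 0]},
    {"offset": [-0.066, 0.0004, 0.001], "delta_rot": [0, 0, 0]},
    {"offset": [-0.076, 0.0005, 0.001], "delta_rot": [0, 0, 0]},
    {"offset": [-0.086, 0.0006, 0.001], "delta_rot": [0, 0, 0]},
    {"offset": [-0.095, 0.0007, 0.001], "delta_rot": [0, 0, 0]},
    {"offset": [-0.101, 0.0008, 0.001], "delta_rot": [0, 0, 0]},
    {"offset": [-0.105, 0.0008, 0.001], "delta_rot": [0, 0, 0]}
  ]
}}

```text
time_s: 11.65
tcp_pos: [494.6, 133.4, 32.6]
tool_rot: [0.674, 0.739, -0.0, -0.0]
ft_force: [-0.6, 2.3, 2.3]
opening: 31.5
```

```bash
python3 go.py -295 0 8 180; python3 - <<'E'
from h import *
for n in("side","top"): 
    a=env.capture(n); cv2.imwrite(f"pics/{n}4.png",a[:,:,::-1])
a=cv2.imread("pics/side4.png")[130:265,225:400]; cv2.imwrite("pics/c_side4.png",cv2.resize(a,None,fx=4,fy=4,interpolation=cv2.INTER_CUBIC))
a=cv2.imread("pics/top4.png")[180:300,210:460]; cv2.imwrite("pics/c_top4.png",cv2.resize(a,None,fx=3.2,fy=3.2,interpolation=cv2.INTER_CUBIC))
E
```

```text
t 11.65 now dock [-2.944e+02 -1.000e-01] tipz 7.6 open 31.5 F [-0.6  2.3  2.3]
offset [ 0.0006  0.0001 -0.0004] rot [-0.    0.    0.03]
```

View pics/c_side4.png

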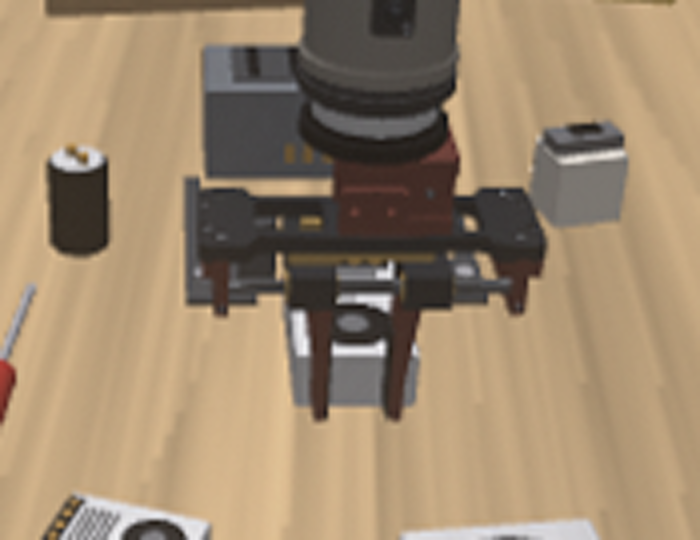

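View pics/c_top4.png

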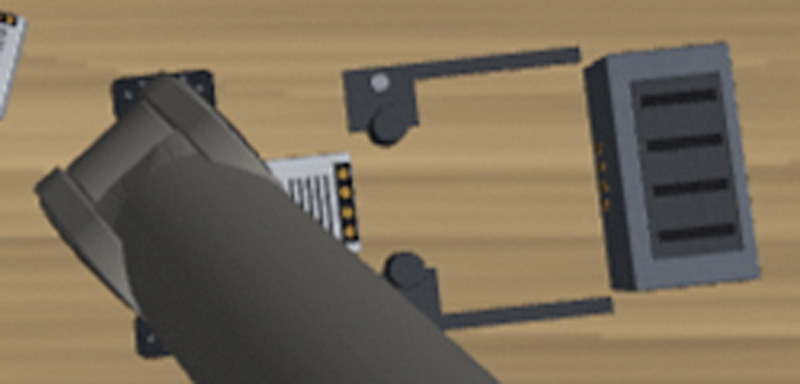

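```bash
python3 - <<'E'
from h import *
from go import w2d
a=cv2.imread("pics/top4.png")[205:270,300:355]; cv2.imwrite("pics/z4.png",cv2.resize(a,None,fx=9,fy=9,interpolation=cv2.INTER_CUBIC))
ct=lambda a:(np.array(a,float)+.5)/3.2-.5+[210,180]
for q,z in(((348,153),36),((358,250),36),((389,123),50),((405,267),50)): print(w2d(unp("top",ct(q),z)[0]))
E
```

```text
[-175.03936596   33.02989965]
[-175.66849961  -33.79371841]
[-146.12373182   49.5310238 ]
[-146.54873853  -48.53565232]
```

View pics/z4.png

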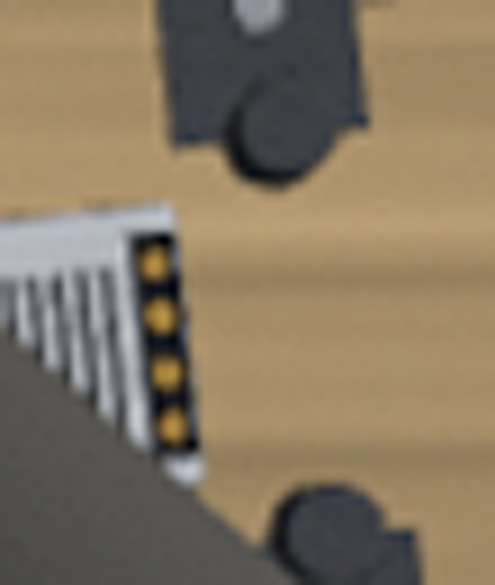

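```bash
python3 - <<'E'
from h import *
from go import w2d
f=lambda a:(np.array(a,float)+.5)/9-.5+[300,205]
for q,z in(((172,205),36),((203,475),36),((285,131),50),((328,535),50),((155,264),36),((173,427),36)): print(w2d(unp("top",f(q),z)[0]))
E
```

```text
[-174.43578208   33.26753781]
[-174.29700622  -32.9539078 ]
[-146.37060001   47.31849447]
[-147.24230727  -50.42085294]
[-180.18148426   19.32942169]
[-180.24915796  -20.62464048]
```

Emit:
{"api": "arm_command", "payload": {
  "moves": [
    {"offset": [-0.004, 0, 0], "delta_rot": [0, 0, 0]},
    {"offset": [-0.009, 0, 0], "delta_rot": [0, 0, 0]},
    {"offset": [-0.014, 0, 0], "delta_rot": [0, 0, 0]},
    {"offset": [-0.019, 0, 0], "delta_rot": [0, 0, 0]},
    {"offset": [-0.024, 0, 0], "delta_rot": [0, 0, 0]},
    {"offset": [-0.029, 0, 0], "delta_rot": [0, 0, 0]},
    {"offset": [-0.034, 0, 0], "delta_rot": [0, 0, 0]},
    {"offset": [-0.039, 0, 0], "delta_rot": [0, 0, 0]},
    {"offset": [-0.044, 0, 0], "delta_rot": [0, 0, 0]}
  ]
}}

```text
time_s: 12.88
tcp_pos: [498.6, 89.6, 32.6]
tool_rot: [0.674, 0.739, -0.0, -0.0]
ft_force: [-0.6, 2.0, -1.0]
opening: 31.6
```

```bash
python3 go.py -200 0 8 180; python3 - <<'E'
from h import *
a=env.capture("top");cv2.imwrite(f"pics/top5.png",a[:,:,::-1])
a=cv2.imread("pics/top5.png")[205:270,300:355]; cv2.imwrite("pics/z5.png",cv2.resize(a,None,fx=9,fy=9,interpolation=cv2.INTER_CUBIC))
E
```

```text
t 12.875 now dock [-2.503e+02 -2.000e-01] tipz 7.6 open 31.6 F [-0.6  2.  -1. ]
offset [-0.0503  0.0001 -0.0004] rot [-0.01  0.01  0.03]
```

View pics/z5.png

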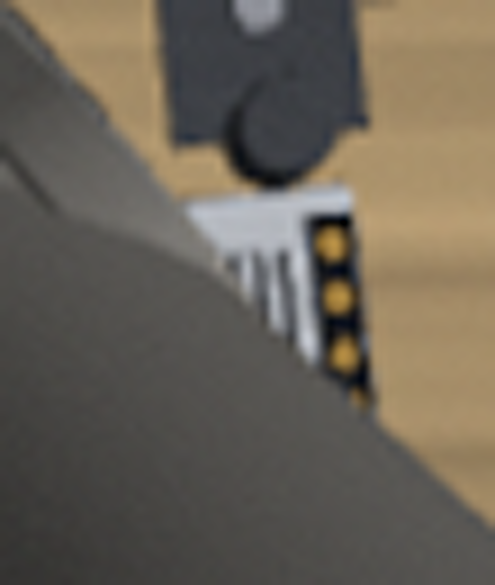

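The terminal end is between the posts (zoom 330,240), and the force of about 2 N is only sliding friction, so I continue.

Emit:
{"api": "arm_command", "payload": {
  "moves": [
    {"offset": [-0.004, 0, 0], "delta_rot": [0, 0, 0]},
    {"offset": [-0.009, 0, 0], "delta_rot": [0, 0, 0]},
    {"offset": [-0.015, 0, 0], "delta_rot": [0, 0, 0]},
    {"offset": [-0.021, 0, 0], "delta_rot": [0, 0, 0]},
    {"offset": [-0.027, 0, 0], "delta_rot": [0, 0, 0]},
    {"offset": [-0.033, 0, 0], "delta_rot": [0, 0, 0]},
    {"offset": [-0.039, 0, 0], "delta_rot": [0, 0, 0]},
    {"offset": [-0.045, 0, 0], "delta_rot": [0, 0, 0]},
    {"offset": [-0.05, 0, 0], "delta_rot": [0, 0, 0]},
    {"offset": [-0.054, 0, 0], "delta_rot": [0, 0, 0]}
  ]
}}

```text
time_s: 14.18
tcp_pos: [503.7, 35.9, 32.7]
tool_rot: [0.674, 0.739, 0.0, 0.0]
ft_force: [-0.4, 2.6, 1.3]
opening: 31.8
```

```bash
python3 go.py -130 0 8 180; python3 - <<'E'
from h import *
for n in("side","top"): 
    a=env.capture(n); cv2.imwrite(f"pics/{n}6.png",a[:,:,::-1])
a=cv2.imread("pics/side6.png")[130:265,225:400]; cv2.imwrite("pics/c_side6.png",cv2.resize(a,None,fx=4,fy=4,interpolation=cv2.INTER_CUBIC))
a=cv2.imread("pics/top6.png")[180:300,210:460]; cv2.imwrite("pics/c_top6.png",cv2.resize(a,None,fx=3.2,fy=3.2,interpolation=cv2.INTER_CUBIC))
E
```

```text
t 14.175 now dock [-196.5   -0. ] tipz 7.7 open 31.8 F [-0.4  2.6  1.3]
offset [-0.0665 -0.     -0.0003] rot [ 0.01 -0.    0.04]
```

View pics/c_top6.png

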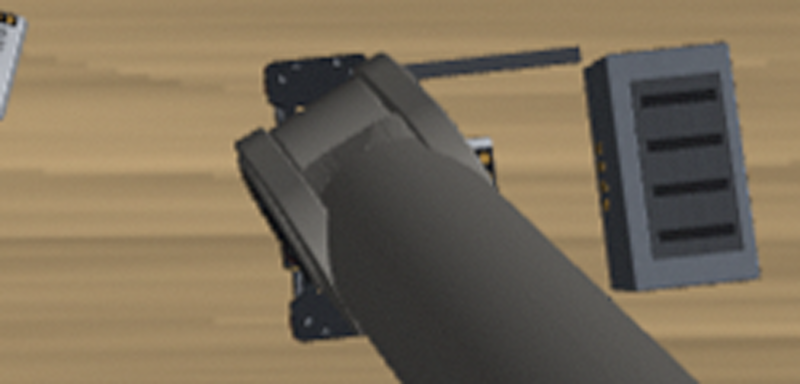

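View pics/c_side6.png

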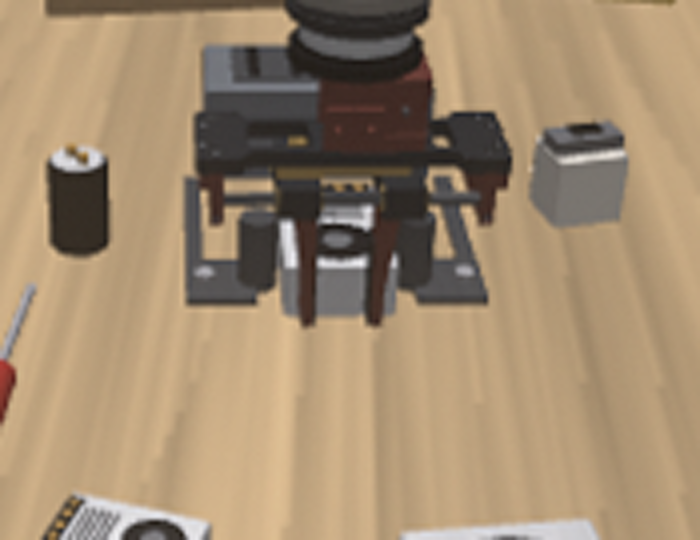

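The module is passing squarely between the posts (side crop 340,250), with even margins. I'll push on to just short of the face.

Emit:
{"api": "arm_command", "payload": {
  "moves": [
    {"offset": [-0.004, 0, 0], "delta_rot": [0, 0, 0]},
    {"offset": [-0.01, 0, 0], "delta_rot": [0, 0, 0]},
    {"offset": [-0.017, 0, 0], "delta_rot": [0, 0, 0]},
    {"offset": [-0.024, 0, 0], "delta_rot": [0, 0, 0]},
    {"offset": [-0.031, 0, 0], "delta_rot": [0, 0, 0]},
    {"offset": [-0.038, 0, 0], "delta_rot": [0, 0, 0]},
    {"offset": [-0.045, 0, 0], "delta_rot": [0, 0, 0]},
    {"offset": [-0.052, 0, 0], "delta_rot": [0, 0, 0]},
    {"offset": [-0.058, 0, 0], "delta_rot": [0, 0, 0]},
    {"offset": [-0.063, 0, 0], "delta_rot": [0, 0, 0]},
    {"offset": [-0.066, 0, 0], "delta_rot": [0, 0, 0]},
    {"offset": [-0.067, 0, 0], "delta_rot": [0, 0, 0]}
  ]
}}

```text
time_s: 15.78
tcp_pos: [509.7, -30.6, 32.7]
tool_rot: [0.674, 0.739, 0.0, -0.0]
ft_force: [-0.6, 3.4, 1.8]
opening: 31.7
```

Emit:
{"api": "arm_command", "payload": {
  "moves": [
    {"offset": [-0.001, 0, 0], "delta_rot": [0, 0, 0]},
    {"offset": [-0.002, 0, 0], "delta_rot": [0, 0, 0]},
    {"offset": [-0.003, 0, 0], "delta_rot": [0, 0, 0]},
    {"offset": [-0.004, 0, 0], "delta_rot": [0, 0, 0]},
    {"offset": [-0.005, 0, 0], "delta_rot": [0, 0, 0]}
  ]
}}

```text
time_s: 16.4
tcp_pos: [510.2, -35.5, 32.7]
tool_rot: [0.674, 0.739, 0.0, 0.0]
ft_force: [0.6, 1.7, 0.5]
opening: 31.4
```

```bash
python3 go.py -120 0 8 180
```

```text
t 16.4 now dock [-124.7    0. ] tipz 7.7 open 31.4 F [0.6 1.7 0.5]
offset [-0.0047 -0.     -0.0003] rot [0.   0.   0.04]
```

Emit:
{"api": "arm_command", "payload": {
  "moves": [
    {"offset": [-0.001, 0, 0], "delta_rot": [0, 0, 0]},
    {"offset": [-0.002, 0, 0], "delta_rot": [0, 0, 0]},
    {"offset": [-0.003, 0, 0], "delta_rot": [0, 0, 0]},
    {"offset": [-0.003, 0, 0], "delta_rot": [0, 0, 0]}
  ]
}}

```text
time_s: 16.9
tcp_pos: [510.5, -38.7, 32.7]
tool_rot: [0.674, 0.739, -0.0, 0.0]
ft_force: [-0.5, 1.7, -0.2]
opening: 31.7
```

Emit:
{"api": "arm_command", "payload": {
  "moves": [
    {"offset": [-0.001, 0, 0], "delta_rot": [0, 0, 0]},
    {"offset": [-0.0015, 0, 0], "delta_rot": [0, 0, 0]},
    {"offset": [-0.0015, 0, 0], "delta_rot": [0, 0, 0]}
  ]
}}

```text
time_s: 17.27
tcp_pos: [510.6, -39.7, 32.7]
tool_rot: [0.674, 0.739, 0.0, -0.0]
ft_force: [-0.5, 4.2, 1.5]
opening: 31.8
```

Emit:
{"api": "arm_command", "payload": {
  "moves": [
    {"offset": [-0.001, 0, 0], "delta_rot": [0, 0, 0]},
    {"offset": [-0.001, 0, 0], "delta_rot": [0, 0, 0]}
  ]
}}

```text
time_s: 17.52
tcp_pos: [510.6, -39.7, 32.7]
tool_rot: [0.673, 0.739, 0.0, -0.0]
ft_force: [-0.8, 6.8, 2.6]
opening: 31.8
```

Emit:
{"api": "arm_command", "payload": {
  "moves": [
    {"offset": [-0.001, 0, 0], "delta_rot": [0, 0, 0]},
    {"offset": [-0.002, 0, 0], "delta_rot": [0, 0, 0]},
    {"offset": [-0.002, 0, 0], "delta_rot": [0, 0, 0]}
  ]
}}

```text
time_s: 17.9
tcp_pos: [510.6, -39.8, 32.7]
tool_rot: [0.673, 0.74, 0.001, -0.001]
ft_force: [-2.9, 12.1, 3.8]
opening: 31.6
```

```bash
python3 go.py -120 0 8 180
```

```text
t 17.9 now dock [-120.4    0. ] tipz 7.7 open 31.6 F [-2.9 12.1  3.8]
offset [-0.0004 -0.     -0.0003] rot [ 0.01 -0.19  0.16]
```

The module is firmly seated, with 12 N holding and no further motion. Back off, rise and look.

Emit:
{"api": "arm_command", "payload": {
  "moves": [
    {"offset": [0.005, 0, 0], "delta_rot": [0, 0, 0]},
    {"offset": [0.012, 0, 0], "delta_rot": [0, 0, 0]},
    {"offset": [0.025, 0, 0], "delta_rot": [0, 0, 0]},
    {"offset": [0.03, 0, 0], "delta_rot": [0, 0, 0]},
    {"offset": [0.03, 0, -0.02], "delta_rot": [0, 0, 0]},
    {"offset": [0.03, 0, -0.06], "delta_rot": [0, 0, 0]},
    {"offset": [0.03, 0, -0.11], "delta_rot": [0, 0, 0]},
    {"offset": [0.04, 0, -0.16], "delta_rot": [0, 0, 0]},
    {"offset": [0.09, 0, -0.2], "delta_rot": [0, 0, 0]},
    {"offset": [0.14, 0, -0.2], "delta_rot": [0, 0, 0]},
    {"offset": [0.19, 0, -0.2], "delta_rot": [0, 0, 0]},
    {"offset": [0.24, 0, -0.2], "delta_rot": [0, 0, 0]}
  ]
}}

```text
time_s: 19.4
tcp_pos: [488.5, 197.4, 232.9]
tool_rot: [0.674, 0.739, 0.0, 0.0]
ft_force: [0.5, 0.8, 0.0]
opening: 31.5
```

Emit:
{"api": "arm_command", "payload": {
  "moves": [
    {"offset": [0.04, 0, 0], "delta_rot": [0, 0, 0]},
    {"offset": [0.07, 0, 0], "delta_rot": [0, 0, 0]},
    {"offset": [0.08, 0, 0], "delta_rot": [0, 0, 0]},
    {"offset": [0.08, 0, 0], "delta_rot": [0, 0, 0]},
    {"offset": [0.08, 0, 0], "delta_rot": [0, 0, 0]}
  ]
}}

```text
time_s: 20.02
tcp_pos: [482.0, 274.0, 232.5]
tool_rot: [0.675, 0.738, -0.0, 0.0]
ft_force: [0.0, -0.4, 0.4]
opening: 31.7
```

```bash
python3 - <<'E'
from h import *
for n in("side","top"): 
    a=env.capture(n); cv2.imwrite(f"pics/{n}7.png",a[:,:,::-1])
a=cv2.imread("pics/side7.png")[130:265,225:400]; cv2.imwrite("pics/c_side7.png",cv2.resize(a,None,fx=4,fy=4,interpolation=cv2.INTER_CUBIC))
a=cv2.imread("pics/top7.png")[180:300,290:460]; cv2.imwrite("pics/c_top7.png",cv2.resize(a,None,fx=4.6,fy=4.6,interpolation=cv2.INTER_CUBIC))
E
```

```text
(no output)
```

View pics/c_top7.png

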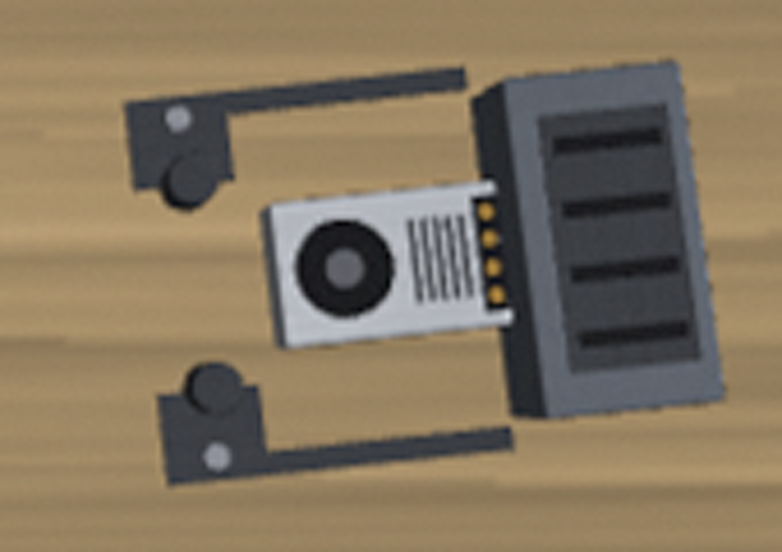

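View pics/side7.png

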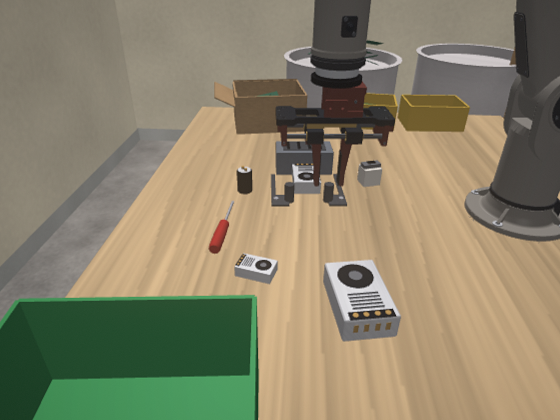

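View pics/c_side7.png

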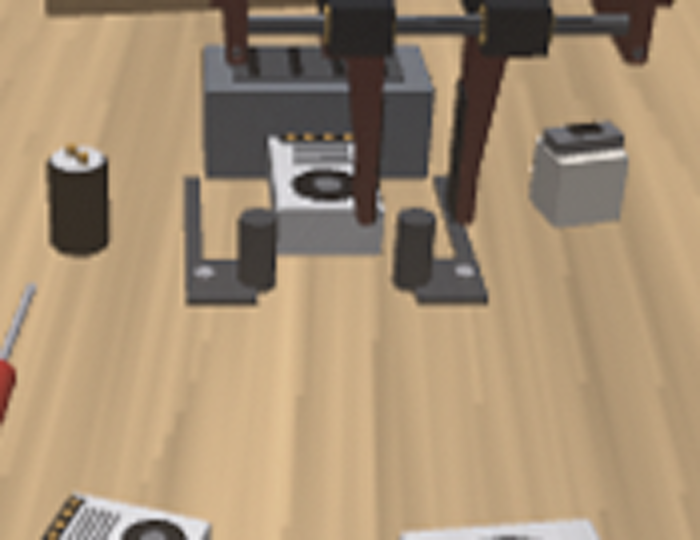

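The top crop shows the module against the face, terminals at (490,250), between the tie strips. I'll make a last numeric check, with the bystanders.

```bash
python3 - <<'E'
from fit import *
from go import w2d,DOCK
ct=lambda a:(np.array(a,float)+.5)/4.6-.5+[290,180]
cs=lambda a:(np.array(a,float)+.5)/4-.5+[225,130]
M=[("top",[[-55,35,36],[55,35,36],[55,-35,36],[-55,-35,36]],ct([[266,207],[494,183],[514,319],[286,348]])),
("side",[[-55,35,36],[55,35,36],[-55,35,0],[-55,-35,0]],cs([[275,212],[268,137],[277,250],[381,253]]))]
for d in(M,M[:1],M[1:]):
    p,r=fit(d,[515,-100,-1.5]); print("mod",np.round(p,4),w2d(p),p[2]-DOCK[2]); print(np.round(r,1).tolist())
for t in("capacitor","relay","screwdriver"):
    print(t,[(n,round(r["p"],2),np.round(r["at"])) for n in("top","side") for r in env.regions_of(t,n)[:1]])
print(env.read_state()["time_s"],env.read_state()["ft_force"])
E
```

```text
mod [ 516.844  -105.122    -1.4698] [-54.78427156   0.24513225] 0.009625879388785785
[[0.2, -1.0], [0.2, -1.4], [0.2, 0.7], [-0.1, 0.1], [0.8, -0.4], [-0.0, -0.1], [-0.1, 2.3], [0.5, 1.3]]
mod [ 516.0509 -104.803    -1.4645] [-55.17435755  -0.51554137] 0.01486551650526291
[[-0.0, -0.5], [-0.0, -1.1], [0.2, 0.9], [-0.1, 0.5]]
mod [ 517.6288 -109.6313   -1.4732] [-50.22213897   0.61509274] 0.006186030066003934
[[0.5, -1.2], [-0.2, -0.8], [-0.4, 1.4], [0.1, 0.5]]
capacitor [('top', 0.86, array([347., 164.])), ('side', 0.62, array([245., 179.]))]
relay [('top', 0.61, array([385., 319.])), ('side', 0.74, array([369., 177.]))]
screwdriver [('top', 0.96, array([253., 159.])), ('side', 0.67, array([218., 239.]))]
20.425 [-0.0521211   0.02382633  0.06942173]
```

Home at x ≈ −55, y ≈ 0.2 and about 0.01 rad, with the bystanders unmoved and the robot clear. Handing in.

```bash
python3 -c "
from bench import env
print(env.finish_job())"
```

```text
the job is handed in; nothing more can be done
None
```

The middle-sized module is through the gate and seated against the dock's contact face. I handed the job in at about 20 s. `finish_job` reports no verdict, so success is my reading of the checks below.

**What I did:** I set the module's heading and centre-line position with a two-finger push on its long side. I then pushed it from behind with both fingertips between the posts and up to the face. It stopped there, with no further motion at about 12 N. I backed the fingers off and raised them clear.

**Last checks:**
- **Pose:** both views fitted together put the module's origin at dock x = -54.8 mm, y = +0.2 mm, about 0.01 rad from square.
- **Robot:** the wrist force was about zero after retreat.
- **Bystanders:** the capacitor, relay and screwdriver lie within about 5 pixels of where they were first detected. The capacitor and relay look unmoved in the crops.
- **Disagreement:** the side view alone gave x = -50 mm, which cannot be right because it would put the module inside the dock. One finger partly hid the module in that view, so I relied on the top view (x = -55.2 mm) and the contact stop.

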